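# Clear the view and scan a bottle label

## Task

Book in the slim rectangular bottle at the back: first lift the tall measuring cylinder out of the view of its barcode label and stand it upright on the worktop, well to one side of the line straight out from the label. Then take the hand scanner, hold its window square to the middle of the label from about 8 cm away, steady for two seconds, and lay the scanner flat in its charging rest, between both pairs of cheeks. Do not push the bottle out of its place, tip anything over or shift anything else on the worktop.

Things in the scene. Friction and masses are not known exactly. Their poses are not given: they have to be found in the camera images.
- bottle: the slim rectangular translucent bottle to be booked in, loose, 0.8 kg, 85x48 mm and 207 mm tall; origin: centre of its underside, z up, x along its 85 mm width. Its label is on the wide face that looks along its -y, towards the robot. It stands at the back in a row with wide_bottle and round_bottle, in any order. Do not push it
- label: the white barcode label, 60 mm wide and 36 mm high, on the bottle's wide face; origin: its centre, 95 mm above the bottle's underside. Its x axis points level INTO the bottle, so straight out from the label is -x; y is sideways along the label, z up
- cylinder: clear measuring cylinder, loose, 0.15 kg, 193 mm tall, standing on a foot 64 mm across, at the start 80 to 120 mm in front of the label; origin: centre of its underside, z up. It is gripped near its top from above: for contact it tapers like a cone, about 60 mm wide at the foot, 33 mm at 165 mm height, 29 mm at the top
- scanner: grey straight hand scanner with a black head, loose, 0.16 kg, a bar 160 mm long (x), 36 mm wide (y), 32 mm tall (z), lying on its flat underside on the worktop; origin: centre of its underside, which is also above its centre of mass lengthwise; x points to the head, its line of sight. Grip it from above across its 36 mm width at the middle
- window (a point): centre of the scanner's window in the end face of the black head: 80 mm along the scanner's x from its origin and 16 mm above its underside
- aim (a point): point on the scanner's line of sight 80 mm in front of its window (160 mm from its origin along x, 16 mm above its underside)
- rest: grey charging rest for the scanner, fixed: a plate 150 mm long (x), 70 mm wide (y), 8 mm thick, with two pairs of upright cheeks at x = -55 and +55 mm. Each pair is 20 mm long along x, its cheeks 46 mm apart inside, 8 mm thick, tops 30 mm above the worktop; between the pairs 90 mm are open for fingers. Origin: centre of its underside
- seat (a point): centre of the rest where the scanner's origin belongs, 12 mm above the worktop (the height of the pads the scanner lies on), axes as the rest's; the scanner lies along x, head either way
- wide_bottle: bystander in the row of bottles: thicker rectangular bottle, loose, 87x65 mm, 209 mm tall; origin: centre of its underside. Leave alone
- round_bottle: bystander in the row of bottles: round clear glass bottle with a screw cap, loose, 101 mm diameter, 236 mm tall; origin: centre of its underside. Leave alone
- weight: bystander: brass knob weight, loose, 32 mm diameter, 46 mm tall; origin: centre of its underside. Leave alone
- stopper: bystander: rubber stopper, loose, 31 mm diameter, 26 mm tall; origin: centre of its underside. Leave alone
- screwdriver: bystander: screwdriver lying in the middle of the worktop, loose, 171 mm long along its x, 26 mm thick; origin: middle of its length, on its underside. Leave alone
- dish: bystander: shallow glass dish lying beside the scanner, loose, 64 mm diameter, 14 mm high; origin: centre of its underside. Leave alone
- beaker: bystander: small glass beaker, loose, 44 mm diameter, 58 mm tall; origin: centre of its underside. Leave alone
Things that resemble listed ones, but are neither listed nor needed, are in the scene too. What is shaped like the cylinder but orange or pink is not meant.

How it is judged:
By the outcome, as a careful person would: the job done as asked, in the order asked, and still so for the second after the job is handed in, with the robot touching nothing.
It also fails if it takes over 69 s, if anything falls off the work surface, if the arm or the gripper's body presses on something with over 40 N, if the wrist force passes 120 N, or if a joint passes its speed limit or range.

## Robot

A 6-joint arm with a two-finger parallel gripper is mounted at the origin on a cart in front of the work surface, level with it; the furniture and walls round the work are solid. World frame = base frame: x ahead of the robot, y to its left, z up, the work surface at z = 0. Lengths are in m, angles in rad, forces in N, time in s.
With the tool pointing down it reaches from about 0.35 to 0.875 m from the base axis. Payload 4.2 kg.
Tool frame: the origin (TCP) lies between the finger pads; the fingertips stand 17 mm ahead of it and the grasp point (between the pads) lies 2 mm behind it; z points along the fingers, y is the line along which they close (so a half turn about z gives the same grasp; the last joint's range is limited). The gripper opens to 87 mm and grips with 3 to 60 N. Pads are 19 mm wide; open, the fingers measure 117 mm over their backs; the gripper's body (75 mm by 190 mm) begins 51 mm behind the grasp point.
Start: joints at [1.453, 0.385, 0.008, 0, -1.194, -0.259], TCP at [0.23, 0.581, 0.24] pointing down, gripper open.
Joint ranges: [-3.14, 3.14], [-1.21, 2.06], [-1.07, 1.41], [-3.16, 2.05], [-2.99, -0.16], [-3.1, 3.1]. Speed limits (rad/s): [2.79, 2.79, 3.14, 3.14, 3.14, 3.14].

## Interface

Orientations are given as a rotation vector (axis times angle).
In Python, from cell import observe, imaging, arm gives the robot as it stands.
- The arm moves only by the tool send_rows, never from a script. Its argument "moves" is a list that holds one entry, the list of rows, each a list of 5 numbers: the finger opening in mm, from 0 to 87, then the shift along the tool's x, y, z in mm, then the turn about the tool's z in degrees. A call has 1 to 12 rows; each row shifts and turns the commanded pose from where the row before left it, along the tool's axes as they then stand; what a row does not reach is not made up. A row lasts 1/8 s, in which the tool goes at most 62.5 mm and 10.7 degrees, less where a joint would pass 70% of its speed; a pose out of reach is approached as far as the arm can. A call is refused whole if a number of a shift passes 62.5 or a number of a turn 10.7, either way. A call with a gripper value outside its range is refused whole. The fingers move at their own pace and stop on an object; "force" is the grip in N (left out, the last holds). Time passes only in rows, so rows that do not move let the fingers close. It gives the time, the measured TCP pose, the force, the opening and the grip force at its end, in the units of the state.
- observe(): the state, without advancing time (a new reading comes with each control period).
- imaging.read_camera(name): name is "scene" or "top" or "wrist"; returns (picture, depth): 480x640x3 uint8, red, green, blue; 480x640 float32, m along the optical axis (not along the pixel's ray), 0 where there is no reading.
- imaging.get_calibration(name): a dict with "fx", "fy", "cx", "cy" (pixels), "R" (3x3) and "t" (3): a world point X has camera coordinates R X + t; the wrist camera has in their place "mount" (4x4, takes a point from camera to tool coordinates, whose origin is the TCP and whose axes are the flange's). Camera axes: x right, y down, z forward; pixel columns grow to the right and rows downward; lengths in m; the calibration is good to about 2 mm. The wrist camera is an equidistant fisheye: a pixel r from the principal point sees the ray r / f radians off the axis. A picture is of the moment at which its call begins: read the wrist's pose just before it. get_calibration takes no time and is no camera call.
- arm.job_done(): hands the job in; it is judged then, once.
Trained networks look in the newest picture that a camera, given by its name, has taken for a name from the list of things; names that differ only in an ending like _2 or _b are one class to them, and where a whole thing is asked for, a point or a joint stands for the part that bears it (a point fixed in the world has none). Each returns a list of dicts, best first, with "p" (0 to 1); they miss things now and then, are a little off and sometimes report something else, mostly with a low value. They report only what shows in the picture. A call takes as long as a camera call. They do not tell look-alikes from the thing itself.
- imaging.recognise(camera, query): "rect" ([left, top, right, bottom] in pixels, round what is visible of it).
- imaging.silhouettes(camera, query): "region" (480x640 bool, what is visible of it) and "rect" ([left, top, right, bottom] in pixels, round what is visible of it).
The state is a dict: "t": time; "joints": joint angles; "qd": joint speeds; "effort": joint torques, N m; "tool_pos": TCP position; "tcp_rot": TCP orientation; "contact_force": force on the tool from outside, world axes, zero at the start; "wrist_torque": the same for the moment, N m; "finger_gap": opening from 0.0 (shut) to 1.0 (fully open); "grip_force": force on a finger pad.
Only numpy, scipy, OpenCV 4.12 (cv2) and the standard library are available. Lean on these libraries where they do the work, as an engineer would, in place of code of your own. Each camera call takes 0.05 s, during which the arm holds its last target. There are 200 camera calls.

## Working session

There is one attempt and no reset: what is moved stays moved. The work goes in short steps, Python scripts to look and compute and a tool call to move; the robot and the scene stay as the last step left them, time stands still between calls to the robot, and variables do not carry over. Pictures are saved under pics/ and viewed, at most 10 in all, crops included, and the job is handed in when it is done.

Besides the shell and the picture viewer there is one more tool, called after "Request:" by a JSON object that holds its "api" and its "payload". send_rows: Moves the arm, as the interface text tells. Its arguments: {"type":"object","properties":{"moves":{"type":"array","items":{"type":"array","items":{"type":"array","items":{"type":"number"}}}},"force":{"type":"number"}},"required":["moves"]}

```bash
mkdir -p pics; ls
cat > h.py <<'E'
import numpy as np, cv2
from cell import observe, imaging, arm
from scipy.spatial.transform import Rotation as Ro
def cloud(cam,depth):
    c=imaging.get_calibration(cam); v,u=np.mgrid[0:480,0:640]
    P=np.stack([(u-c['cx'])/c['fx']*depth,(v-c['cy'])/c['fy']*depth,depth],-1)
    return (P-np.array(c['t']))@np.array(c['R'])   # world
E
python3 - <<'E'
from h import *
s=observe(); print(s['t'],s['tool_pos'],s['tcp_rot'],s['joints'])
ims=[]
for cam in ['scene','top']:
    im,d=imaging.read_camera(cam); W=cloud(cam,d); np.savez(f'{cam}.npz',im=im,d=d,W=W)
    ims.append(im)
    cv2.imwrite(f'pics/{cam}0.png',im[:,:,::-1])
    for q in ['bottle','label','cylinder','scanner','rest','wide_bottle','round_bottle','weight','stopper','screwdriver','dish','beaker']:
        for r in imaging.silhouettes(cam,q)[:4]:
            if r['p']<.2: continue
            m=r['region']&(d>0); p=W[m]
            if len(p)<5: continue
            print(cam,q,round(r['p'],2),np.round(r['rect']).astype(int),'med',np.median(p,0).round(3),'lo',np.percentile(p,3,axis=0).round(3),'hi',np.percentile(p,97,axis=0).round(3))
E
```

```text
pics
0.0 [0.22974841 0.58064418 0.23846512] [ 3.08383804e+00 -5.88298004e-01 -4.93878129e-04] [ 1.45258421e+00  3.85564023e-01  6.65166190e-03 -4.99300640e-04
 -1.19399840e+00 -2.58610089e-01]
scene bottle 0.58 [398 157 438 237] med [ 0.702 -0.137  0.126] lo [ 0.69  -0.174  0.013] hi [ 0.725 -0.096  0.205]
scene label 0.63 [396 194 422 215] med [ 0.698 -0.126  0.094] lo [ 0.691 -0.153  0.076] hi [ 0.705 -0.098  0.111]
scene cylinder 0.91 [321 166 346 242] med [0.61  0.029 0.073] lo [0.594 0.009 0.   ] hi [0.686 0.066 0.191]
scene cylinder 0.84 [212 229 249 306] med [0.352 0.134 0.073] lo [0.332 0.115 0.001] hi [0.388 0.17  0.191]
scene cylinder 0.7 [368 196 397 269] med [ 0.587 -0.116  0.078] lo [ 0.57  -0.139  0.002] hi [ 0.614 -0.09   0.191]
scene cylinder 0.64 [423 318 467 390] med [ 0.379 -0.33   0.067] lo [ 0.362 -0.356  0.003] hi [ 0.411 -0.306  0.192]
scene scanner 0.94 [366 284 393 355] med [ 0.423 -0.177  0.032] lo [ 0.365 -0.223  0.01 ] hi [ 0.494 -0.126  0.035]
scene scanner 0.23 [154 220 216 276] med [0.398 0.304 0.008] lo [0.336 0.262 0.002] hi [0.472 0.347 0.029]
scene 
[... 2061 characters left out ...]
lo [ 0.678 -0.341  0.006] hi [ 0.762 -0.262  0.24 ]
top weight 0.72 [376 230 425 269] med [ 0.437 -0.169  0.032] lo [ 0.373 -0.216  0.005] hi [ 0.502 -0.119  0.041]
top weight 0.64 [306 274 318 286] med [0.446 0.128 0.032] lo [0.435 0.115 0.002] hi [0.463 0.142 0.05 ]
top stopper 0.57 [286 235 297 246] med [0.582 0.144 0.026] lo [0.568 0.132 0.017] hi [0.597 0.156 0.034]
top screwdriver 0.66 [345 274 358 300] med [0.379 0.023 0.023] lo [0.343 0.012 0.013] hi [0.42  0.034 0.032]
top dish 0.88 [384 276 406 296] med [ 0.336 -0.109  0.015] lo [ 0.309 -0.137  0.006] hi [ 0.362 -0.081  0.024]
top beaker 0.63 [206 313 224 326] med [0.44  0.442 0.011] lo [ 0.415  0.42  -0.003] hi [0.456 0.459 0.061]
```

View pics/scene0.png

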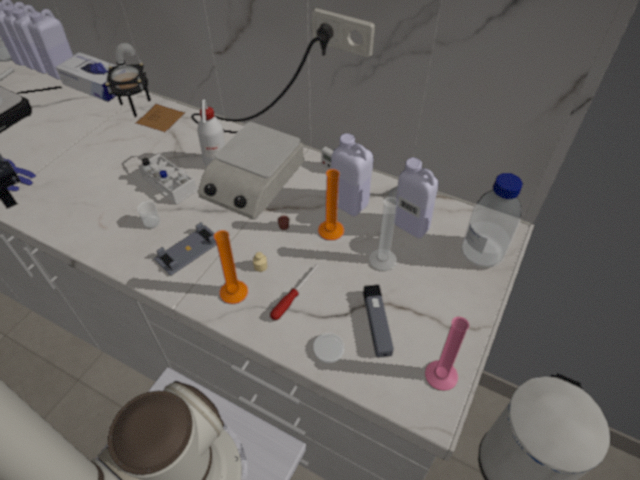

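View pics/top0.png

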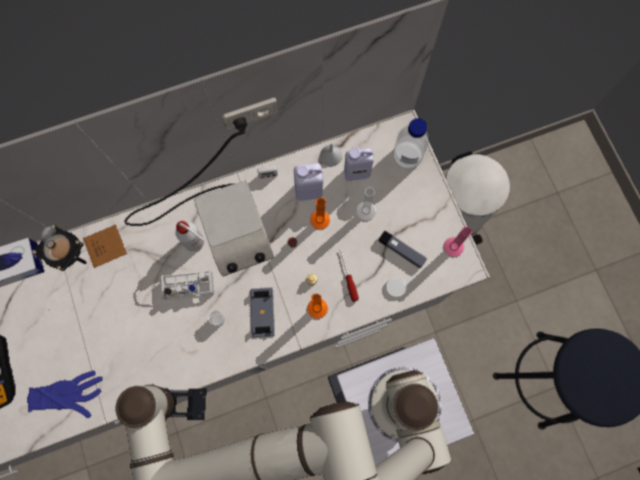

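The scene image shows the slim bottle with the label at (409,204), between the thick bottle at (353,177) and the round bottle at (492,220).
- **Cylinder candidates (scene):** orange (331,204), orange (232,268), pink (445,354) and clear (384,233). The clear one fits: it is not coloured and stands about 0.1 m in front of the label.
- **Scanner:** (379,320), head at the upper end.
- **Rest:** (185,249).

Run:
```python
from h import *
from scipy.optimize import least_squares
S={c:np.load(c+'.npz') for c in ['scene','top']}
im=S['scene']['im']; a=cv2.resize(im[150:280,330:460],(560,560),interpolation=cv2.INTER_CUBIC)
imt=S['top']['im']; b=cv2.resize(imt[130:280,335:435],(373,560),interpolation=cv2.INTER_CUBIC)[:, :240]
cv2.imwrite('pics/crop.png',np.hstack([a,b])[:,:,::-1])
def yawfit(p):
    r=cv2.minAreaRect((p[:,:2]*1000).astype(np.float32)); return np.round(r[0],1),np.round(r[1],1),round(r[2],1)
for cam in S:
    imaging.read_camera(cam); W=S[cam]['W']; d=S[cam]['d']; rgb=S[cam]['im'].astype(int)
    def inside(x0,x1,y0,y1,z0,z1):
        return (d>0)&(W[...,0]>x0)&(W[...,0]<x1)&(W[...,1]>y0)&(W[...,1]<y1)&(W[...,2]>z0)&(W[...,2]<z1)
    # scanner top face
    m=inside(.33,.55,-.26,-.09,.024,.045); print(cam,'scanner top',m.sum(),yawfit(W[m]),'z',np.median(W[m][:,2]).round(4))
    p=W[m]; c=p.mean(0); u,s,vt=np.linalg.svd(p[:,:2]-c[:2],full_matrices=False); print('  pca',np.degrees(np.arctan2(vt[0,1],vt[0,0])).round(1))
    dark=rgb[m].sum(1)<130; print('  dark',dark.sum(), p[dark].mean(0).round(3) if dark.any() else '')
    # rest
    m=inside(.31,.50,.24,.37,.004,.04); print(cam,'rest',yawfit(W[m]))
    for q in (0,1):
        mm=inside(.31,.41,.24,.37,.022,.04) if q==0 else inside(.41,.5,.24,.37,.022,.04)
        print('  cheeks',mm.sum(),W[mm].mean(0).round(4),W[mm].min(0).round(3),W[mm].max(0).round(3))
    # bottle face
    m=inside(.66,.73,-.19,-.07,.03,.14)
    p=W[m]; A=np.c_[p[:,1],p[:,2],np.ones(len(p))]
    w=np.ones(len(p),bool)
    for _ in range(8):
        k=np.linalg.lstsq(A[w],p[w,0],rcond=None)[0]; w=abs(A@k-p[:,0])<.004
    print(cam,'face x=',k.round(4),w.sum(),'normal yaw deg',np.degrees(np.arctan(-k[0])).round(1),'y range',np.percentile(p[w,1],[1,99]).round(4))
    m=inside(.66,.79,-.21,-.05,.03,.16); print('  bottle rect',yawfit(W[m]))
    for r in imaging.silhouettes(cam,'label')[:1]:
        q=W[r['region']&(d>0)]; print('  label mean',q.mean(0).round(4),(q.max(0)+q.min(0))/2)
    # cylinder tube and foot, circle fits
    for z0,z1 in ((.003,.012),(.06,.12),(.14,.2)):
        m=inside(.55,.65,-.16,-.06,z0,z1); p=W[m]
        if len(p)>5:
            f=lambda v: np.hypot(p[:,0]-v[0],p[:,1]-v[1])-v[2]
            o=least_squares(f,[p[:,0].mean()+.005,p[:,1].mean(),.015],loss='soft_l1',f_scale=.002)
            print('  cyl',z0,len(p),p.mean(0).round(4),'circ',o.x.round(4),'rng',p.min(0).round(3),p.max(0).round(3))
```

```text
scene scanner top 1198 (array([ 434.8, -172.7]), array([162.1,  36.7]), 34.8) z 0.0319
  pca -145.3
  dark 156 [ 0.482 -0.136  0.032]
scene rest (array([402.4, 296.4]), array([117.7, 181.5]), 86.0)
  cheeks 68 [0.3523 0.3187 0.0275] [0.336 0.289 0.022] [0.37  0.352 0.032]
  cheeks 57 [0.4578 0.2896 0.0277] [0.441 0.257 0.022] [0.475 0.318 0.033]
scene face x= [ 0.2002 -0.0636  0.7309] 905 normal yaw deg -11.3 y range [-0.1673 -0.0928]
  bottle rect (array([ 701.6, -136.7]), array([41.6, 92.5]), 13.1)
  label mean [ 0.6977 -0.1262  0.0959] [ 0.69809199 -0.12578375  0.0944655 ]
  cyl 0.003 345 [ 0.5891 -0.1161  0.0069] circ [ 0.5981 -0.114   0.0268] rng [ 0.551 -0.159  0.003] [ 0.641 -0.061  0.012]
  cyl 0.06 229 [ 0.5878 -0.1167  0.0901] circ [ 0.598  -0.1133  0.0138] rng [ 0.582 -0.128  0.06 ] [ 0.604 -0.1    0.12 ]
  cyl 0.14 351 [ 0.5951 -0.1138  0.1723] circ [ 0.5988 -0.1127  0.0133] rng [ 0.583 -0.127  0.14 ] [ 0.614 -0.097  0.195]
top scanner top 568 (array([ 414.7, -134.4]), array([159.4, 126.5]), 33.4) z 0.0332
  pca -145.8
  dark 83 [ 0.488 -0.132  0.034]
top rest (array([404.9, 305. ]), array([129.9, 189. ]), 89.8)
  cheeks 32 [0.3571 0.3247 0.0303] [0.341 0.291 0.023] [0.374 0.353 0.035]
  cheeks 40 [0.4591 0.2918 0.0291] [0.413 0.259 0.022] [0.478 0.321 0.039]
top face x= [ 0.221  -0.0474  0.7369] 246 normal yaw deg -12.5 y range [-0.165  -0.0892]
  bottle rect (array([ 726.9, -105.7]), array([126. ,  49.2]), 44.8)
  label mean [ 0.7027 -0.1247  0.0954] [ 0.70256318 -0.12542346  0.09243739]
  cyl 0.003 259 [ 0.5941 -0.1059  0.0067] circ [ 0.6043 -0.1111  0.0368] rng [ 0.551 -0.16   0.003] [ 0.65  -0.061  0.012]
  cyl 0.06 55 [ 0.5918 -0.1071  0.0882] circ [ 0.6005 -0.1127  0.0135] rng [ 0.584 -0.125  0.06 ] [ 0.609 -0.097  0.119]
  cyl 0.14 120 [ 0.6015 -0.1117  0.1719] circ [ 0.6013 -0.1113  0.0133] rng [ 0.587 -0.127  0.14 ] [ 0.617 -0.098  0.198]
```

View pics/crop.png

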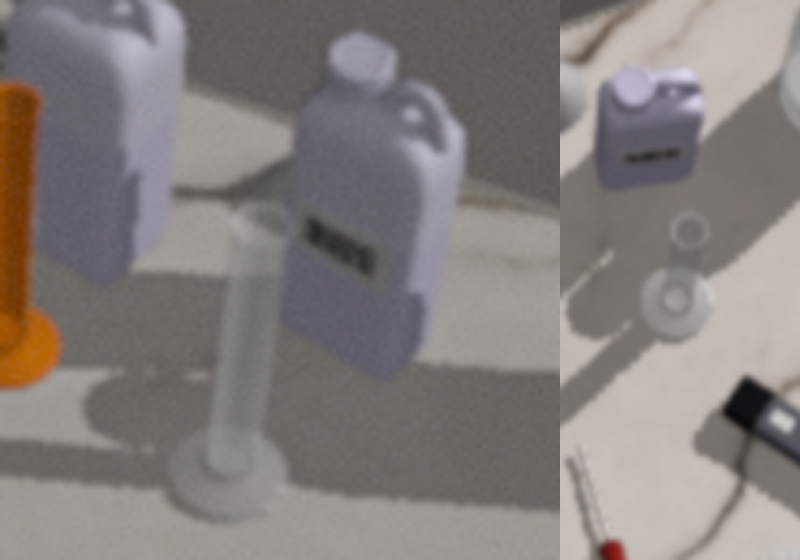

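The crop shows the clear cylinder at crop (245,350), standing left of the label at (340,248), so it is the one to move.

Request:
{"api": "send_rows", "payload": {"moves": [[[87,46,39,-2,0],[87,46,39,-2,0],[87,46,39,-2,0],[87,46,39,-2,0],[87,46,39,-2,0],[87,46,39,-2,0],[87,46,39,-2,0],[87,46,39,-2,0],[87,46,39,-2,0],[87,46,39,-2,0],[87,46,39,-2,0],[87,40,34,0,0]]], "force": 15}}

```text
t: 3.0
tool_pos: [0.5682, -0.0524, 0.2619]
tcp_rot: [-3.086, 0.589, -0.001]
contact_force: [0.5, 1.0, 0.5]
finger_gap: 1.0
grip_force: 0.0
```

```bash
cat >> h.py <<'E'
def pose():
    s=observe(); R=Ro.from_rotvec(s['tcp_rot']).as_matrix(); return s,np.array(s['tool_pos']),R
def go(x,y,z,yaw=None):
    "tool-frame shift (mm) to a world point, with yaw of tool x now; turn in deg about tool z to reach yaw"
    s,p,R=pose(); psi=np.degrees(np.arctan2(R[1,0],R[0,0]))
    d=R.T@(np.array([x,y,z])-p)*1000
    t=None if yaw is None else round(-((yaw-psi+90)%180-90),1)
    print('t',round(s['t'],2),'at',p.round(4),'psi',psi.round(1),'joints',np.round(s['joints'],2),'shift',d.round(1),'turn',t,'z_tool',R[:,2].round(3))
def wrist():
    s,p,R=pose(); im,d=imaging.read_camera('wrist'); c=imaging.get_calibration('wrist'); M=np.array(c['mount'])
    v,u=np.mgrid[0:480,0:640]; a=(u-c['cx'])/c['fx']; b=(v-c['cy'])/c['fy']; th=np.hypot(a,b)
    k=np.where(th>1e-9,np.tan(np.minimum(th,1.5))/np.maximum(th,1e-9),1)
    P=np.stack([a*k*d,b*k*d,d],-1); W=(P@M[:3,:3].T+M[:3,3])@R.T+p; W[th>1.4]=np.nan
    return im,d,W
E
python3 - <<'E'
from h import *
go(.5995,-.1125,.262)
im,d,W=wrist(); cv2.imwrite('pics/w1.png',im[:,:,::-1])
print(imaging.get_calibration('wrist'))
from scipy.optimize import least_squares
for r in imaging.silhouettes('wrist','cylinder')[:4]:
    p=W[r['region']&(d>0)]; p=p[~np.isnan(p[:,0])]; 
    if len(p)<20: continue
    print(round(r['p'],2),np.round(r['rect']),len(p),p.min(0).round(3),p.max(0).round(3))
    q=p[(p[:,2]>.14)]
    if len(q)>20:
        o=least_squares(lambda v:np.hypot(q[:,0]-v[0],q[:,1]-v[1])-v[2],[q[:,0].mean(),q[:,1].mean(),.014],loss='soft_l1',f_scale=.002); print('  circ',o.x.round(4),q[:,2].max().round(4),len(q))
E
```

```text
t 3.0 at [ 0.5682 -0.0524  0.2619] psi -21.6 joints [ 0.19  0.28 -0.09  0.   -1.2   1.  ] shift [51.3 44.3 -0.1] turn None z_tool [ 0.001  0.    -1.   ]
{'fx': 371.64829954431775, 'fy': 371.64829954431775, 'cx': 322.4259211641849, 'cy': 237.3436758791377, 'mount': array([[ 5.63957581e-04, -9.52278588e-01, -3.05229705e-01,
         8.45538909e-02],
       [ 9.99999722e-01,  3.87854863e-04,  6.37590442e-04,
         6.10476171e-05],
       [-4.88778900e-04, -3.05229980e-01,  9.52278541e-01,
        -1.45698202e-01],
       [ 0.00000000e+00,  0.00000000e+00,  0.00000000e+00,
         1.00000000e+00]])}
0.96 [153. 158. 261. 255.] 5056 [ 0.571  0.003 -0.001] [0.653 0.141 0.195]
  circ [0.6205 0.0319 0.0131] 0.1947 2377
0.9 [543. 231. 640. 320.] 3217 [-0.562 -1.339 -0.854] [ 0.422 -0.298  0.18 ]
  circ [ 0.3913 -0.3284  0.0137] 0.1797 595
0.67 [229. 371. 274. 407.] 1333 [ 0.33   0.109 -0.   ] [0.391 0.173 0.067]
```

Run:
```python
from h import *
from scipy.optimize import least_squares
im,d,W=wrist()
def ins(x0,x1,y0,y1,z0,z1):
    return (d>0)&(W[...,0]>x0)&(W[...,0]<x1)&(W[...,1]>y0)&(W[...,1]<y1)&(W[...,2]>z0)&(W[...,2]<z1)
for z0,z1 in ((.06,.12),(.14,.2)):
    q=W[ins(.56,.65,-.16,-.07,z0,z1)]
    if len(q)>20:
        o=least_squares(lambda v:np.hypot(q[:,0]-v[0],q[:,1]-v[1])-v[2],[q[:,0].mean(),q[:,1].mean(),.014],loss='soft_l1',f_scale=.002); print('cyl',o.x.round(4),q[:,2].max().round(4),len(q))
m=ins(.33,.55,-.26,-.09,.024,.045); p=W[m]; print('scan',m.sum(),cv2.minAreaRect((p[:,:2]*1000).astype(np.float32)))
p=W[ins(.66,.73,-.19,-.07,.03,.14)]; A=np.c_[p[:,1],np.ones(len(p))]; w=np.ones(len(p),bool)
for _ in range(8): k=np.linalg.lstsq(A[w],p[w,0],rcond=None)[0]; w=abs(A@k-p[:,0])<.004
print('face',k,w.sum(),np.degrees(np.arctan(k[0])))
for r in imaging.silhouettes('wrist','label')[:2]:
    q=W[r['region']&(d>0)]; print('label',r['p'],len(q),q.mean(0).round(4),(q.max(0)+q.min(0))/2,q.max(0)-q.min(0),r['rect'])
```

```text
cyl [ 0.5994 -0.1124  0.0131] 0.12 505
cyl [ 0.5999 -0.1112  0.0131] 0.1952 1816
scan 3535 ((437.6603698730469, -170.78244018554688), (160.15866088867188, 37.127323150634766), 34.7396354675293)
face [0.22833895 0.73047093] 1655 12.86234213458424
label 0.92 497 [ 0.6999 -0.126   0.0986] [ 0.70000911 -0.12606283  0.09458669] [0.01428768 0.05767944 0.03946502] [308.8, 36.9, 380.4, 54.4]
label 0.71 3819 [ 0.4509 -0.1637  0.0314] [ 0.4681612  -0.16988902  0.15878973] [0.23371635 0.11564579 0.3199437 ] [395.8, 217.4, 509.7, 307.0]
```

View pics/w1.png

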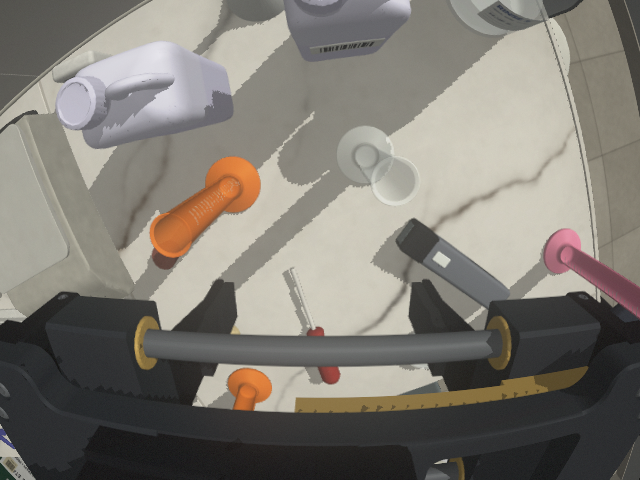

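The wrist view shows the clear cylinder with its foot at (366,155) and rim at (393,180), the label at (345,46), and the scanner at (452,260). All three views agree.

Request:
{"api": "send_rows", "payload": {"moves": [[[87,26,22,0,0],[87,25,22,0,0],[87,0,0,0,0],[87,0,0,30,0],[87,0,0,35,0],[87,0,0,25,0],[87,0,0,0,0],[0,0,0,0,0],[0,0,0,0,0],[0,0,0,0,0],[0,0,0,0,0],[0,0,0,0,0]]], "force": 20}}

```text
t: 4.7
tool_pos: [0.5985, -0.11, 0.1717]
tcp_rot: [-3.086, 0.589, -0.0]
contact_force: [0.1, 0.1, 0.4]
finger_gap: 0.514
grip_force: 0.0
```

Request:
{"api": "send_rows", "payload": {"moves": [[[0,0,0,0,0],[0,0,0,0,0],[0,0,0,0,0],[0,0,0,-10,0],[0,0,0,-20,0],[0,0,0,-15,0],[0,0,0,0,0]]]}}

```text
t: 5.58
tool_pos: [0.5993, -0.1099, 0.2182]
tcp_rot: [-3.085, 0.588, -0.005]
contact_force: [-0.4, 0.0, -2.5]
finger_gap: 0.4
grip_force: 19.8
```

Request:
{"api": "send_rows", "payload": {"moves": [[[0,2,10,0,0],[0,3,20,0,0],[0,4,25,0,0],[0,5,32,0,0],[0,5,32,0,0],[0,4,28,0,0],[0,3,20,0,0],[0,2,10,0,0],[0,0,0,0,0],[0,0,0,20,0],[0,0,0,15,0],[0,0,0,0,0]]]}}

```text
t: 7.08
tool_pos: [0.5588, -0.284, 0.1799]
tcp_rot: [-3.086, 0.587, 0.006]
contact_force: [0.0, 0.5, -0.8]
finger_gap: 0.402
grip_force: 19.8
```

Request:
{"api": "send_rows", "payload": {"moves": [[[0,0,0,5,0],[0,0,0,3,0],[0,0,0,0.5,0],[0,0,0,0,0]]]}}

```text
t: 7.58
tool_pos: [0.5595, -0.2849, 0.1733]
tcp_rot: [3.086, -0.588, 0.001]
contact_force: [0.0, -1.4, -1.0]
finger_gap: 0.397
grip_force: 19.8
```

Request:
{"api": "send_rows", "payload": {"moves": [[[0,0,0,1,0],[0,0,0,1,0],[0,0,0,0,0]]]}}

```text
t: 7.95
tool_pos: [0.5596, -0.285, 0.1715]
tcp_rot: [3.086, -0.588, 0.001]
contact_force: [0.6, 0.5, 0.9]
finger_gap: 0.403
grip_force: 19.9
```

Request:
{"api": "send_rows", "payload": {"moves": [[[87,0,0,0,0],[87,0,0,0,0],[87,0,0,0,0],[87,0,0,-30,0],[87,0,0,-40,0],[87,0,0,-30,0],[87,0,0,0,-9.4],[87,0,0,0,-9.4],[87,0,0,0,-9.4],[87,0,0,0,-9.4],[87,0,0,0,-9.4],[87,0,0,0,-9.3]]]}}

```text
t: 9.45
tool_pos: [0.5594, -0.2848, 0.271]
tcp_rot: [-2.996, -0.945, 0.0]
contact_force: [0.2, 0.5, -0.5]
finger_gap: 0.996
grip_force: 0.0
```

Run:
```python
from h import *
go(.4375,-.171,.15,34.7)
im,d=imaging.read_camera('top'); W=cloud('top',d)
for r in imaging.silhouettes('top','cylinder')[:4]:
    p=W[r['region']&(d>0)]; q=p[p[:,2]>.1]; print(round(r['p'],2),np.median(p,0).round(3),q.mean(0).round(3) if len(q) else '',p[:,2].max().round(3))
```

```text
t 9.45 at [ 0.5594 -0.2848  0.271 ] psi 35.0 joints [-0.21  0.37  0.07 -0.   -1.27  2.4 ] shift [ -34.5 -163.1  121. ] turn 0.3 z_tool [-0.  0. -1.]
0.8 [0.614 0.037 0.02 ] [0.62  0.034 0.157] 0.2
0.7 [0.355 0.144 0.014] [0.363 0.143 0.156] 0.199
0.61 [ 0.389 -0.32   0.036] [ 0.392 -0.325  0.156] 0.203
0.43 [ 0.551 -0.305  0.013] [ 0.54  -0.268  0.153] 0.323
```

Request:
{"api": "send_rows", "payload": {"moves": [[[87,-5,-25,0,0],[87,-9,-42,0,0],[87,-9,-42,0,0],[87,-7,-34,0,0],[87,-4.5,-20,0,0],[70,0,0,30,0],[70,0,0,50,0],[70,0,0,50,0],[70,0,0,40,0],[70,0,0,0,0]]]}}

```text
t: 10.8
tool_pos: [0.4361, -0.1704, 0.0988]
tcp_rot: [-2.997, -0.933, 0.01]
contact_force: [-0.3, -0.4, -0.2]
finger_gap: 0.81
grip_force: 0.0
```

Run:
```python
from h import *
go(.4375,-.171,.021,34.7)
im,d,W=wrist(); cv2.imwrite('pics/w2.png',im[:,:,::-1])
m=(d>0)&(abs(W[...,0]-.44)<.11)&(abs(W[...,1]+.17)<.09)&(W[...,2]>.024)&(W[...,2]<.036); p=W[m]
print(m.sum(),cv2.minAreaRect((p[:,:2]*1000).astype(np.float32)),np.median(p[:,2]))
```

```text
t 10.8 at [ 0.4361 -0.1704  0.0988] psi 34.6 joints [-0.02  0.29 -0.55 -0.   -0.74  2.2 ] shift [ 1.2  1.6 77.8] turn -0.1 z_tool [-0.007  0.    -1.   ]
12154 ((446.83685302734375, -164.1964111328125), (136.57017517089844, 36.71046447753906), 34.43965530395508) 0.032579274970103565
```

View pics/w2.png

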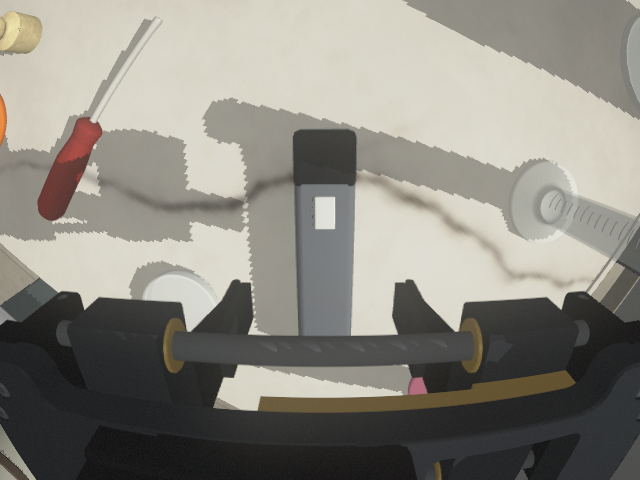

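The wrist view shows the scanner centred between the fingers, its head at (325,157). The moved cylinder stands upright at (545,200), and the dish at (180,290) is clear of the fingers.

Request:
{"api": "send_rows", "payload": {"moves": [[[60,1,1.5,0,0],[60,0,0,30,0],[60,0,0,30,0],[60,0,0,17,0],[60,0,0,0,0],[60,0,0,0,0],[20,0,0,0,0],[20,0,0,0,0],[20,0,0,0,0],[20,0,0,0,0]]], "force": 30}}

```text
t: 12.1
tool_pos: [0.4398, -0.1711, 0.0243]
tcp_rot: [-2.998, -0.937, 0.0]
contact_force: [-0.9, 2.1, 3.7]
finger_gap: 0.412
grip_force: 30.0
```

Request:
{"api": "send_rows", "payload": {"moves": [[[20,0,0,0,0],[20,0,0,0,0]]]}}

```text
t: 12.35
tool_pos: [0.4398, -0.1711, 0.0243]
tcp_rot: [-2.998, -0.937, 0.0]
contact_force: [-1.5, 0.7, 4.7]
finger_gap: 0.412
grip_force: 30.0
```

Run:
```python
from h import *
go(.5435,-.092,.26,-12.3); print(observe()['contact_force'],observe()['finger_gap'])
```

```text
t 12.35 at [ 0.4398 -0.1711  0.0243] psi 34.7 joints [-0.03  0.42 -0.62 -0.   -0.53  2.2 ] shift [ 130.2   -6.  -235.7] turn 47.0 z_tool [-0.  0. -1.]
[-1.46097679  0.70118801  4.68150537] 0.4123295628894739
```

Request:
{"api": "send_rows", "payload": {"moves": [[[20,0,0,-15,0],[20,0,0,-35,0],[20,0,0,-35,0],[20,0,0,-15,0],[20,0,0,0,9.4],[20,0,0,0,9.4],[20,0,0,0,9.4],[20,0,0,0,9.4],[20,0,0,0,9.4],[20,0,0,0,0],[20,0,0,0,0]]]}}

```text
t: 13.72
tool_pos: [0.4397, -0.1711, 0.1237]
tcp_rot: [-3.124, 0.333, 0.001]
contact_force: [-0.4, 0.1, -2.0]
finger_gap: 0.409
grip_force: 30.0
```

Run:
```python
from h import *
go(.5456,-.0923,.1033,-12.3); print(observe()['contact_force'],observe()['finger_gap'])
im,d,W=wrist(); s,p,R=pose()
# scanner top plane in tool frame, head end
for r in imaging.silhouettes('wrist','scanner')[:2]:
    q=W[r['region']&(d>0)]; T=(q-p)@R; T=T[(abs(T[:,1])<.03)&(T[:,2]>-.03)&(T[:,2]<.03)]
    print(r['p'],len(T),cv2.minAreaRect((T[:,:2]*1000).astype(np.float32)),np.percentile(T,[1,50,99],axis=0).round(4))
    k=np.linalg.lstsq(np.c_[T[:,:2],np.ones(len(T))],T[:,2],rcond=None)[0]; print('slope',k)
# label/face refine
p=W[(d>0)&(W[...,0]>.66)&(W[...,0]<.73)&(W[...,1]>-.19)&(W[...,1]<-.07)&(W[...,2]>.03)&(W[...,2]<.14)]; A=np.c_[p[:,1],np.ones(len(p))]; w=np.ones(len(p),bool)
if len(p)>50:
    for _ in range(8): k=np.linalg.lstsq(A[w],p[w,0],rcond=None)[0]; w=abs(A@k-p[:,0])<.003
    print('face',k,w.sum(),np.degrees(np.arctan(k[0])))
for r in imaging.silhouettes('wrist','label')[:2]:
    m=r['region']&(d>0); q=W[m]; print('label',round(r['p'],2),len(q),q.mean(0).round(4),((q.max(0)+q.min(0))/2).round(4),(q.max(0)-q.min(0)).round(4))
```

```text
t 13.72 at [ 0.4397 -0.1711  0.1237] psi -12.2 joints [-0.03  0.25 -0.52 -0.   -0.8   1.38] shift [ 87.  -99.4  20.3] turn 0.1 z_tool [-0.001  0.    -1.   ]
[-0.40366086  0.08492309 -2.0102188 ] 0.40904595082338097
0.59 19689 ((16.568851470947266, -0.20021629333496094), (122.32373809814453, 37.13192367553711), 0.22827975451946259) [[-0.0396 -0.0174 -0.0102]
 [ 0.037   0.     -0.0082]
 [ 0.0771  0.0177 -0.0012]]
slope [ 0.00089585 -0.0004555  -0.00796609]
```

Request:
{"api": "send_rows", "payload": {"moves": [[[20,6,-7,0,0],[20,13,-15,4,0],[20,17,-20,6,0],[20,18,-20,5,0],[20,16,-18,3,0],[20,11,-12,2,0],[20,6,-7,0.5,0],[20,0,0,0,0],[20,0,0,0,0]]]}}

```text
t: 15.0
tool_pos: [0.5454, -0.0933, 0.1036]
tcp_rot: [3.123, -0.337, -0.001]
contact_force: [-0.0, -0.7, -1.9]
finger_gap: 0.411
grip_force: 30.0
```

Run:
```python
from h import *
go(.5459,-.0924,.1028,-12.3); print(observe()['contact_force'],observe()['finger_gap'])
im,d,W=wrist(); cv2.imwrite('pics/w3.png',im[:,:,::-1])
s,pp,R=pose()
q=W[(d>0)]; T=(q-pp)@R; T=T[(abs(T[:,1])<.025)&(T[:,2]>-.014)&(T[:,2]<-.003)&(T[:,0]<.1)&(T[:,0]>.02)]
print('scanner',cv2.minAreaRect((T[:,:2]*1000).astype(np.float32)),np.median(T[:,2]))
def face(W,d,n):
    p=W[(d>0)&(W[...,0]>.66)&(W[...,0]<.73)&(W[...,1]>-.17)&(W[...,1]<-.085)&(W[...,2]>.03)&(W[...,2]<.14)]; A=np.c_[p[:,1],p[:,2]-.095,np.ones(len(p))]; w=np.ones(len(p),bool)
    for _ in range(8): k=np.linalg.lstsq(A[w],p[w,0],rcond=None)[0]; w=abs(A@k-p[:,0])<.003
    print(n,'face',k.round(4),w.sum(),np.degrees(np.arctan(k[0])).round(1),'x at -.126:',(k[2]-.126*k[0]).round(4),'yrange',np.percentile(p[w,1],[1,99]).round(4))
face(W,d,'wrist')
def lab(W,d,n):
  for r in imaging.silhouettes(n,'label')[:2]:
    m=r['region']&(d>0)&(W[...,0]>.66); q=W[m]
    if len(q)>9: print('label',round(r['p'],2),len(q),q.mean(0).round(4),((q.max(0)+q.min(0))/2).round(4),(q.max(0)-q.min(0)).round(4))
lab(W,d,'wrist')
for c in('scene','top'):
    im,d=imaging.read_camera(c); W=cloud(c,d); face(W,d,c); lab(W,d,c)
```

```text
t 15.0 at [ 0.5454 -0.0933  0.1036] psi -12.3 joints [ 0.12  0.4  -0.35 -0.   -0.82  1.23] shift [ 0.3 -1.   0.8] turn -0.0 z_tool [-0.001  0.    -1.   ]
[-0.03335601 -0.73097365 -1.86260279] 0.4107787661896835
scanner ((48.631160736083984, -0.08704185485839844), (57.30391311645508, 37.03564453125), 0.18895186483860016) -0.008369244988937196Traceback (most recent call last):
  File "<stdin>", line 11, in <module>
  File "<stdin>", line 10, in face
    return _quantile_unchecked(
        a, q, axis, out, overwrite_input, method, keepdims, weights)
    return _ureduce(a,
                    func=_quantile_ureduce_func,
    ...<5 lines>...
                    overwrite_input=overwrite_input,
                    method=method)
    r = func(a, **kwargs)
    result = _quantile(arr,
                       quantiles=q,
    ...<2 lines>...
                       out=out,
                       weights=wgt)
    slices_having_nans = np.isnan(arr[-1, ...])
                                  ~~~^^^^^^^^^
IndexError: index -1 is out of bounds for axis 0 with size 0
```

View pics/w3.png

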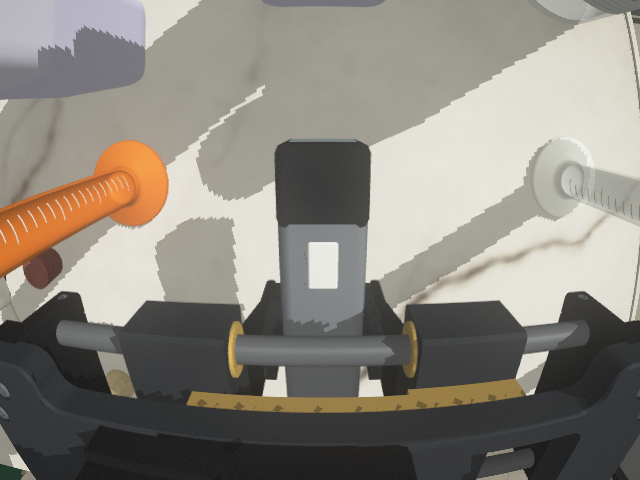

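The wrist view shows the scanner head at (322,185), square to the bottle whose lower edge is at (322,3). The cylinder at (560,178) is well to the side.

Request:
{"api": "send_rows", "payload": {"moves": [[[20,0.3,-1,0.7,0],[20,0,0,0,0],[20,0,0,0,0],[20,0,0,0,0],[20,0,0,0,0],[20,0,0,0,0],[20,0,0,0,0],[20,0,0,0,0],[20,0,0,0,0],[20,0,0,0,0],[20,0,0,0,0],[20,0,0,0,0]]]}}

```text
t: 16.55
tool_pos: [0.5465, -0.092, 0.1029]
tcp_rot: [-3.124, 0.336, -0.0]
contact_force: [-0.7, 0.2, -2.2]
finger_gap: 0.414
grip_force: 30.0
```

Request:
{"api": "send_rows", "payload": {"moves": [[[20,0,0,0,0],[20,0,0,0,0],[20,0,0,0,0],[20,0,0,0,0],[20,0,0,0,0],[20,0,0,0,0],[20,0,0,0,0],[20,0,0,0,0],[20,0,0,0,0],[20,0,0,0,0],[20,0,0,0,0],[20,0,0,0,0]]]}}

```text
t: 18.05
tool_pos: [0.5465, -0.0921, 0.1028]
tcp_rot: [3.124, -0.336, -0.0]
contact_force: [-1.0, -0.4, -1.6]
finger_gap: 0.417
grip_force: 30.0
```

Run:
```python
from h import *
go(.5459,-.0924,.1028,-12.3)
go(.407,.306,.26,-16.5)
for c in('scene','top'):
    im,d=imaging.read_camera(c); W=cloud(c,d)
    for r in imaging.silhouettes(c,'label')[:2]:
        m=r['region']&(d>0)&(W[...,0]>.66); q=W[m]
        if len(q)>9: print('label',round(r['p'],2),len(q),q.mean(0).round(4),((q.max(0)+q.min(0))/2).round(4))
```

```text
t 18.05 at [ 0.5465 -0.0921  0.1028] psi -12.3 joints [ 0.13  0.4  -0.35  0.   -0.82  1.23] shift [-0.5  0.5  0. ] turn 0.0 z_tool [-0. -0. -1.]
t 18.05 at [ 0.5465 -0.0921  0.1028] psi -12.3 joints [ 0.13  0.4  -0.35  0.   -0.82  1.23] shift [-221.  -359.2 -157.2] turn 4.2 z_tool [-0. -0. -1.]
label 0.49 229 [ 0.6993 -0.1269  0.0932] [ 0.6994 -0.1269  0.0928]
label 0.57 78 [ 0.7049 -0.12    0.0933] [ 0.705  -0.1203  0.0842]
```

Request:
{"api": "send_rows", "payload": {"moves": [[[20,0,0,-30,0],[20,0,0,-50,0],[20,0,0,-50,0],[20,0,0,-28,0],[20,-17,-15,0,0],[20,-35,-31,0,0],[20,-40,-36,0,0],[20,-40,-36,0,0],[20,-40,-36,0,0],[20,-32,-28,0,0],[20,-20,-17,0,0],[20,0,0,0,0]]]}}

```text
t: 19.75
tool_pos: [0.3691, 0.151, 0.2611]
tcp_rot: [-3.123, 0.331, -0.001]
contact_force: [-0.1, 0.7, -1.9]
finger_gap: 0.413
grip_force: 30.0
```

Run:
```python
from h import *
go(.407,.306,.26,-16.5)
im,d,W=wrist(); cv2.imwrite('pics/w4.png',im[:,:,::-1]); np.savez('w4.npz',d=d,W=W,im=im)
for r in imaging.silhouettes('wrist','rest')[:2]: print(r['p'],r['rect'])
p=W[(d>0)&(W[...,0]>.30)&(W[...,0]<.51)&(W[...,1]>.23)&(W[...,1]<.39)]
c=p[(p[:,2]>.025)&(p[:,2]<.036)]; print('cheek tops',len(c),np.median(c[:,2]),cv2.minAreaRect((c[:,:2]*1000).astype(np.float32)))
k,lab,cen=cv2.kmeans((c[:,:2]*1000).astype(np.float32),4,None,(3,50,.01),10,cv2.KMEANS_PP_CENTERS)
for i in range(4):
    q=(c[lab[:,0]==i,:2]*1000).astype(np.float32); print(len(q),cv2.minAreaRect(q))
a=p[(p[:,2]>.004)&(p[:,2]<.036)]; print('all',cv2.minAreaRect((a[:,:2]*1000).astype(np.float32)))
```

```text
t 19.75 at [0.3691 0.151  0.2611] psi -12.1 joints [ 0.8  -0.03 -0.46 -0.   -1.14  0.56] shift [   4.6 -159.6    1.2] turn 4.4 z_tool [ 0.     0.001 -1.   ]
0.96 [152.4, 133.2, 215.2, 255.4]
cheek tops 484 0.029555801133623896 ((407.8038024902344, 304.4536437988281), (61.81964874267578, 129.2167510986328), 72.80046844482422)
128 ((467.68060302734375, 313.86724853515625), (7.882110118865967, 20.068740844726562), 70.43608856201172)
116 ((347.92218017578125, 295.49432373046875), (8.449198722839355, 18.529552459716797), 73.34355163574219)
134 ((452.67327880859375, 263.0166320800781), (8.593191146850586, 19.07804298400879), 69.09504699707031)
106 ((363.4505615234375, 346.58197021484375), (7.519308567047119, 19.55536460876465), 72.5595474243164)
all ((407.9045715332031, 304.45086669921875), (70.44042205810547, 150.0454559326172), 72.74755859375)
```

View pics/w4.png

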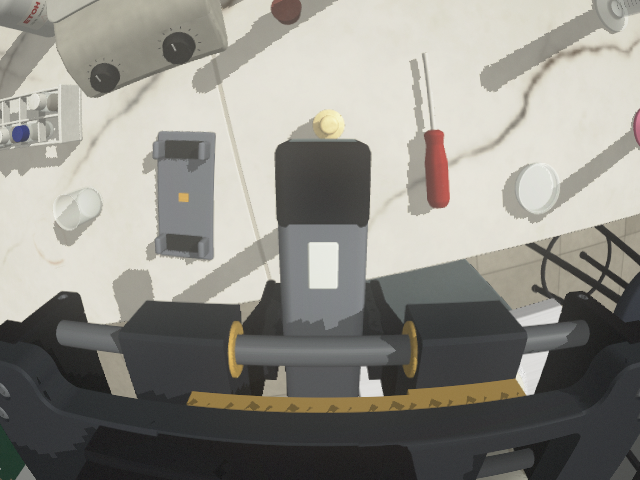

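The wrist view shows the rest at (185,195), with cheek pairs at (183,148) and (183,243), all clear. The scanner is held level with its head at (322,185).

Request:
{"api": "send_rows", "payload": {"moves": [[[20,0,0,0,5],[20,-1,-15,0,0],[20,-1,-32,0,0],[20,-1,-40,0,0],[20,-1,-38,0,0],[20,-1,-23,0,0],[20,-1,-10,0,0],[20,0,0,35,0],[20,0,0,55,0],[20,0,0,50,0],[20,0,0,25,0],[20,0,0,0,0]]]}}

```text
t: 21.35
tool_pos: [0.4106, 0.3013, 0.094]
tcp_rot: [3.101, -0.472, -0.004]
contact_force: [0.2, 0.5, -1.5]
finger_gap: 0.415
grip_force: 30.0
```

Run:
```python
from h import *
go(.4101,.3038,.0363,-17.25)
im,d,W=wrist(); s,pp,R=pose()
q=W[d>0]; T=(q-pp)@R; T=T[(abs(T[:,1])<.03)&(T[:,2]>-.014)&(T[:,2]<-.003)&(T[:,0]<.1)&(T[:,0]>.02)]
print('scanner',cv2.minAreaRect((T[:,:2]*1000).astype(np.float32)),np.median(T[:,2]))
p=W[(d>0)&(abs(W[...,0]-.408)<.09)&(abs(W[...,1]-.305)<.07)&(W[...,2]>.024)&(W[...,2]<.035)]
T=(p-pp)@R*1000
for s in(1,-1):
    t=T[(T[:,1]*s>0)&(T[:,0]>20)]; 
    if len(t): print('cheek',len(t),np.percentile(t[:,1],[2,50,98]).round(1),np.percentile(t[:,0],[2,98]).round(1))
```

```text
t 21.35 at [0.4106 0.3013 0.094 ] psi -17.3 joints [ 0.95  0.35 -0.46 -0.   -0.76  0.32] shift [-1.1 -2.6 57.7] turn -0.1 z_tool [-0.003 -0.004 -1.   ]
scanner ((48.33605194091797, 1.6847667694091797), (36.74092483520508, 56.61962890625), 89.93115997314453) -0.006710662889215847
cheek 408 [-32.7 -28.7 -25.5] [41.9 60.2]
```

Request:
{"api": "send_rows", "payload": {"moves": [[[20,-1,-2.6,10,0],[20,0,0,5,0],[20,0,0,0,0],[20,0,0,0,0]]]}}

```text
t: 21.9
tool_pos: [0.4112, 0.3057, 0.0812]
tcp_rot: [-3.105, 0.472, -0.001]
contact_force: [-0.1, -0.7, -2.0]
finger_gap: 0.411
grip_force: 30.0
```

Run:
```python
from h import *
go(.4101,.3038,.0363,-17.25)
im,d,W=wrist(); s,pp,R=pose()
q=W[d>0]; T=(q-pp)@R; T=T[(abs(T[:,1])<.022)&(T[:,2]>-.014)&(T[:,2]<-.003)&(T[:,0]<.1)&(T[:,0]>.02)]
print('scanner',np.percentile(T[:,1],[1,99]).round(4),T[:,0].max(),cv2.minAreaRect((T[:,:2]*1000).astype(np.float32)),np.median(T[:,2]))
T=(W[d>0]-pp)@R*1000; z=W[d>0][:,2]
for s in(1,-1):
    t=T[(T[:,1]*s>20)&(T[:,1]*s<40)&(T[:,0]>20)&(T[:,0]<75)&(z>.026)&(z<.034)]; 
    if len(t): print('cheek',len(t),np.percentile(t[:,1],[2,50,98]).round(1),np.percentile(t[:,0],[2,98]).round(1))
```

```text
t 21.9 at [0.4112 0.3057 0.0812] psi -17.3 joints [ 0.96  0.37 -0.47  0.   -0.72  0.31] shift [-0.5  2.2 44.9] turn -0.0 z_tool [ 0.001  0.001 -1.   ]
scanner [-0.0173  0.0177] 0.07715649200992712 ((48.59002685546875, 0.12412071228027344), (57.115943908691406, 37.05124282836914), 0.035755835473537445) -0.008476150378907206
cheek 388 [26.  28.7 32.1] [43.  61.6]
cheek 263 [-29.9 -27.3 -25.4] [42.7 61.2]
```

Request:
{"api": "send_rows", "payload": {"moves": [[[20,-0.5,1.7,0,0],[20,0,0,0,0],[20,0,0,0,0]]]}}

```text
t: 22.32
tool_pos: [0.4101, 0.304, 0.0809]
tcp_rot: [-3.106, 0.472, -0.0]
contact_force: [-0.7, -0.9, -1.6]
finger_gap: 0.411
grip_force: 30.0
```

Run:
```python
from h import *
go(.4101,.3038,.0363,-17.25)
```

```text
t 22.32 at [0.4101 0.304  0.0809] psi -17.3 joints [ 0.96  0.37 -0.48  0.   -0.72  0.31] shift [ 0.1  0.2 44.6] turn -0.0 z_tool [ 0.  0. -1.]
```

Request:
{"api": "send_rows", "payload": {"moves": [[[20,0,0,12,0],[20,0,0,14,0],[20,0,0,10,0],[20,0,0,5,0],[20,0,0,2,0],[20,0,0,1,0],[20,0,0,0,0]]]}}

```text
t: 23.2
tool_pos: [0.4102, 0.3042, 0.0371]
tcp_rot: [-3.105, 0.472, -0.001]
contact_force: [0.8, 0.5, -2.4]
finger_gap: 0.41
grip_force: 30.0
```

Request:
{"api": "send_rows", "payload": {"moves": [[[20,0,0,1,0],[20,0,0,0.5,0],[20,0,0,0,0]]]}}

```text
t: 23.58
tool_pos: [0.4102, 0.3043, 0.0363]
tcp_rot: [-3.105, 0.472, -0.001]
contact_force: [-1.7, -0.9, 6.1]
finger_gap: 0.41
grip_force: 30.0
```

Request:
{"api": "send_rows", "payload": {"moves": [[[55,0,0,0,0],[55,0,0,0,0],[55,0,0,0,0],[55,0,0,0,0],[55,0,0,-15,0],[55,0,0,-35,0],[55,0,0,-50,0],[55,0,0,-50,0],[55,-30,-20,-30,0],[55,-30,-20,0,0],[55,0,0,0,0],[55,0,0,0,0]]]}}

```text
t: 25.08
tool_pos: [0.3646, 0.3597, 0.2157]
tcp_rot: [3.106, -0.472, 0.0]
contact_force: [-0.1, -0.3, 0.4]
finger_gap: 0.628
grip_force: 0.0
```

Run:
```python
from h import *
go(.4079,.3045,.2)
im,d,W=wrist(); cv2.imwrite('pics/w5.png',im[:,:,::-1])
p=W[(d>0)&(abs(W[...,0]-.408)<.1)&(abs(W[...,1]-.305)<.08)&(W[...,2]>.038)&(W[...,2]<.055)]
print(len(p),cv2.minAreaRect((p[:,:2]*1000).astype(np.float32)),np.median(p[:,2]))
k=np.linalg.lstsq(np.c_[p[:,:2],np.ones(len(p))],p[:,2],rcond=None)[0];print(k)
im,d=imaging.read_camera('scene'); cv2.imwrite('pics/scene1.png',im[:,:,::-1])
```

```text
t 25.07 at [0.3646 0.3597 0.2157] psi -17.3 joints [ 1.1   0.21 -0.3   0.   -1.06  0.17] shift [57.8 39.8 15.7] turn None z_tool [ 0. -0. -1.]
7298 ((408.1265869140625, 304.7889099121094), (36.734615325927734, 158.44110107421875), 72.71321868896484) 0.044504440688941035
[ 0.00109543 -0.01506358  0.04851197]
```

View pics/w5.png

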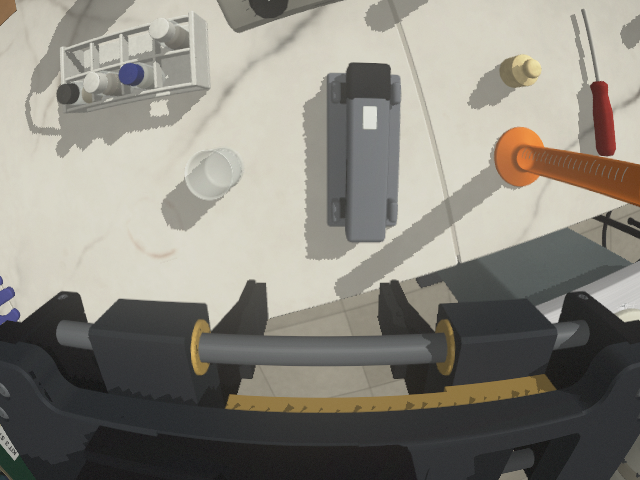

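View pics/scene1.png

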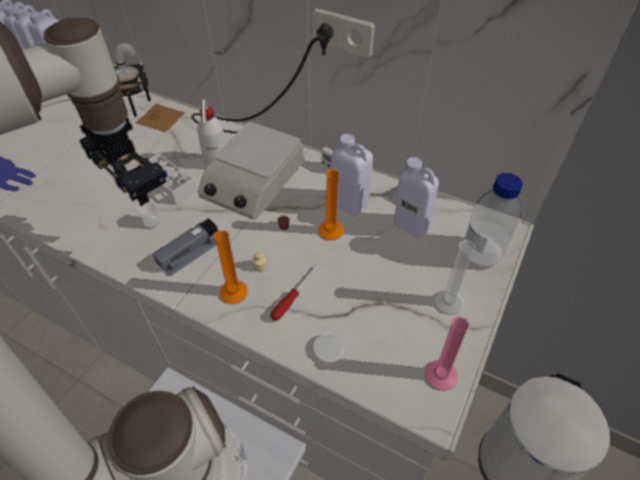

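The wrist view shows the scanner flat in the rest at (368,150), between both pairs of cheeks, its top at 44 mm. The scene view shows the cylinder upright at (455,280), the label clear at (409,205), and nothing else moved.

```bash
python3 -c "
from cell import arm
print(arm.job_done())"
```

```text
the job is handed in; nothing more can be done
None
```

The job is handed in at about 25 s of the 69 s. The cylinder stands upright about 18 cm to the side of the label's line, the label was scanned from about 8 cm for over two seconds, and the scanner lies flat in its rest between both pairs of cheeks.

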